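# Hold the hidden bolt head while the nut runs up

## Robot

A 6-joint arm with a two-finger parallel gripper is mounted at the origin on the work surface. World frame = base frame: x ahead of the robot, y to its left, z up, the work surface at z = 0. Lengths are in m, angles in rad, forces in N, time in s.
With the tool pointing down it reaches from about 0.275 to 0.825 m from the base axis. Payload 4.9 kg.
Tool frame: the origin (TCP) lies between the finger pads, 19 mm behind the fingertips; this is the grasp point; z points along the fingers, y is the line along which they close (so a half turn about z gives the same grasp; the last joint's range is limited). The gripper opens to 85 mm and grips with 20 to 120 N. Pads are 22 mm wide; open, the fingers measure 114 mm over their backs; the gripper's body (76 mm by 85 mm) begins 54 mm behind the grasp point. The pads swing forward as they close: fully open they stand 13 mm farther back than shut.
Start: joints at [1.015, 0.326, -0.193, 1.052, 0, 1.437], TCP at [0.225, 0.502, 0.25] pointing down, gripper open.
Joint ranges: [-2.65, 2.65], [-0.97, 1.79], [-1.3, 1.35], [-1.93, 2.1], [-1.47, 1.37], [-3.14, 3.14]. Speed limits (rad/s): [2.57, 2.57, 3.14, 3.14, 3.14, 3.14].

## Interface

Orientations are given as a rotation vector (axis times angle).
In Python, from cell import * gives the robot as it stands. Calls block until the motion is done:
- movep(position, orientation): joint-space move of the TCP to a pose.
- move_l(position, velocity=0.15, rot=None, until_force=None): straight line of the TCP; rot=None keeps the orientation; velocity is the mean speed in m/s. With until_force (N) it stops when the force on the tool has changed by that much, and returns True; else False.
- set_joints(angles): joint-space move.
- let_go() and grab(newtons=None): open the fingers fully, or close them until they stop; newtons is the grip in N (None keeps the last).
- sleep(seconds).
- ik(position, orientation): joint angles nearest the present ones, or None.
- get_state(): the state.
- grab_frame(name): name is "scene" or "top"; returns a dict with "img" (420x560x3 uint8, red, green, blue), "fx", "fy", "cx", "cy" (pixels), "k1" (the pictures are not rectified: a ray, as slopes to the right and down, at radius r is drawn at 1 + k1 r^2 times it, then the intrinsics apply), "cam_to_world" (4x4, takes a point from camera to world coordinates). Camera axes: x right, y down, z forward; pixel columns grow to the right and rows downward; lengths in m; the calibration is good to about 2 mm. A picture is of the moment at which its call begins. There is no depth.
A pose or a line that the arm cannot do raises MotionError and nothing moves.
- sign_off(): hands the job in; it is judged then, once.
Trained networks look in the newest picture that a camera, given by its name, has taken for a name from the list of things; names that differ only in an ending like _2 or _b are one class to them, and where a whole thing is asked for, a point or a joint stands for the part that bears it (a point fixed in the world has none). Each returns a list of dicts, best first, with "score" (0 to 1); they miss things now and then, are a little off and sometimes report something else, mostly with a low value. They report only what shows in the picture. A call takes as long as a camera call. They do not tell look-alikes from the thing itself.
- spot_in(camera, name): "centre" ([column, row] in pixels, amid what is visible of it).
- silhouettes(camera, name): "mask" (420x560 bool, what is visible of it) and "centre" ([column, row] in pixels, amid what is visible of it).
- tip_of(camera, name): "centre" ([column, row] in pixels: a listed point, or the origin of a listed thing).
The state is a dict: "clock": time; "q": joint angles; "joint_velocities": joint speeds; "tau": joint torques, N m; "position": TCP position; "eef_rot": TCP orientation; "contact_force": force on the tool from outside, world axes, zero at the start; "wrist_torque": the same for the moment, N m; "finger_gap": opening from 0.0 (shut) to 1.0 (fully open); "grasp_force": force on a finger pad.
Only numpy, scipy, OpenCV 4.12 (cv2) and the standard library are available. Lean on these libraries where they do the work, as an engineer would, in place of code of your own. Each camera call takes 0.05 s, during which the arm holds its last target. There are 200 camera calls.

## Task

On the bench fixture a slow motor is driving a nut, but the bolt only spins round with it. Lift away the heatsink lying across the gap and lay it gently, flat and fins up, inside the open tray, then reach down into the gap behind the bracket, grip the bolt head between the fingers and hold it from turning until the nut has run fully tight and the motor has stalled. Finish still gripping the bolt head, and leave the other things on the table undisturbed.

Things in the scene. Friction and masses are not known exactly. Their poses are not given: they have to be found in the camera images.
- fixture: Nut-running fixture fixed to the table, steel, base 12 mm thick. Origin: its underside; x points along the bolt from motor to rear frame, z up. Grey motor and its socket, axis 75 mm up, top 97 mm, reach from x -175 mm to the upright bracket plate (x -32 to -26 mm, 150 mm wide in y); behind it stands an open rectangular rear frame (x 30 to 38 mm, 150 mm wide). Both tops are 105 mm up
- gap_top (a point): Middle of the gap between bracket and rear frame, level with their tops (105 mm above the table), axes as the fixture. The gap is 56 mm along x, open above and at its y ends, and goes down to the base
- bolt_head: Plain steel hexagonal bolt head, 30 mm across flats, 14 mm thick. Origin: its centre, at (-9, 0, 75) mm in the fixture's frame, 17 mm from the bracket face (a 20 mm diameter bush between). x is the bolt axis, as the fixture's x. Unheld it turns with the nut, about 1 rad/s; squeezed from above it turns until two flats lie against the fingers. Motor torque at most 0.2 N m
- bolt (a joint): How far the nut has run up on the bolt, rad: starts at 0 to 1, grows only while the bolt head is held (about 0.6 rad/s), and stops at 4.2 when the nut is tight
- nut (a joint): Angle of the motor's socket with the nut inside, between motor and bracket, rad; grows clockwise seen from the robot; it stops growing when the nut is tight and the bolt is held
- heatsink: Silver aluminium heatsink extrusion, 120 mm long (x) by 44 mm wide (y) by 28 mm high: 8 mm base with five 4 mm thick fins 20 mm tall running along x, the outer fins flush with its long sides. Lies fins up across the gap on the tops of the bracket and the rear frame, more or less along the fixture's x. Origin: centre of its underside, z up; 110 to 230 g
- tray: Open dark steel parts tray, fixed, empty, 170 mm (x) by 220 mm (y) by 20 mm high, walls and floor 5 mm thick. Origin: centre of its underside
- jar: Green glass diode jar, 56 mm diameter, 80 mm high, beyond the tray, to be left alone; origin under its centre
- crimper: Grey coaxial crimper, lying along its y, about 195 by 75 by 20 mm, behind the fixture, to be left alone; origin on its underside
- horn_cap: White plastic feed horn cap, 54 mm diameter, 34 mm high, to be left alone; origin under its centre
- switch_box: Red toggle switch box 80 by 60 by 40 mm plus a 25 mm toggle, to be left alone; origin under its centre
- screwdriver: Screwdriver lying on the table, to be left alone
- tin: Small round tin, 64 mm diameter, 60 mm high, to be left alone; origin under its centre
There are look-alikes about, which are no part of the job. Of the things like the heatsink, leave any that is blue or purple; of the rest the smaller one is meant.

How it is judged:
On the way, in this order (a step that is already met when the one before it is completed fails the run):
1. the heatsink lies flat and still in the tray, let go (x of heatsink in the frame of tray between -0.055 and 0.055 m and y of heatsink in the frame of tray between -0.09 and 0.09 m and z of heatsink in the frame of tray below 0.012 m and angle between heatsink's own z axis and vertical below 0.15 rad and linear speed of heatsink below 0.03 m/s and contact force between the fingers and heatsink below 0.1 N), for 0.2 s.
2. the bolt head is gripped between the fingers before the nut is tight (contact force between the fingers and bolt_head above 8 N and distance between the grasp point and bolt_head below 0.028 m and value of joint bolt below 3.5 rad), for 0.2 s.
At the end, for the whole second after the job is handed in: Nut tight (joint bolt over 4.0 rad), bolt head not turning (under 0.15 rad/s) and gripped (over 8 N, TCP within 28 mm of its centre); heatsink still, fins up (within 0.15 rad) on the tray floor, its centre within 55 mm (x) and 90 mm (y) of the tray centre (contact force between the fingers and bolt_head above 8 N and distance between the grasp point and bolt_head below 0.028 m and value of joint bolt above 4 rad and angular speed of bolt_head below 0.15 rad/s and x of heatsink in the frame of tray between -0.055 and 0.055 m and y of heatsink in the frame of tray between -0.09 and 0.09 m and z of heatsink in the frame of tray below 0.012 m and angle between heatsink's own z axis and vertical below 0.15 rad and linear speed of heatsink below 0.03 m/s); the arm keeps its last pose, push and grip.
It fails at once if the heatsink is dropped or thrown (linear speed of heatsink above 0.7 m/s and contact force between the fingers and heatsink below 0.1 N).
It fails at once if one of the other things is moved more than 30 mm (distance of any of jar, crimper, horn_cap, switch_box, screwdriver, tin from where it was at the start of the episode above 0.03 m).
It also fails if it takes over 66 s, if anything falls off the work surface, if the arm or the gripper's body presses on something with over 40 N, if the wrist force passes 120 N, or if a joint passes its speed limit or range.

## Working session

There is one attempt and no reset: what is moved stays moved. The work goes in short steps, each a Python script; the robot and the scene stay as the last script left them, time stands still between calls to the robot, and variables do not carry over. Pictures are saved under pics/ and viewed, at most 10 in all, crops included, and the job is handed in when it is done.

```bash
mkdir -p pics; ls; cat > h.py <<'E'
from cell import *
import numpy as np, cv2
def ray(f,p):
    K=np.array([[f["fx"],0,f["cx"]],[0,f["fy"],f["cy"]],[0,0,1.]])
    d=cv2.undistortPoints(np.array([[p]],float),K,np.array([f["k1"],0,0,0,0.]))[0,0]
    T=np.array(f["cam_to_world"]); return T[:3,3],T[:3,:3]@np.array([d[0],d[1],1.])
def at_z(f,p,z):
    o,d=ray(f,p); return o+d*(z-o[2])/d[2]
def proj(f,P):
    T=np.linalg.inv(np.array(f["cam_to_world"])); K=np.array([[f["fx"],0,f["cx"]],[0,f["fy"],f["cy"]],[0,0,1.]])
    return cv2.projectPoints(np.atleast_2d(P).astype(float),cv2.Rodrigues(T[:3,:3])[0],T[:3,3],K,np.array([f["k1"],0,0,0,0.]))[0][:,0]
def save(f,n): cv2.imwrite("pics/"+n,f["img"][:,:,::-1])
E
python3 - <<'E'
from h import *
np.set_printoptions(precision=3,suppress=True)
F={c:grab_frame(c) for c in("top","scene")}
for c in F:
    f=F[c]; save(f,c+"0.png"); print(c,f["fx"],f["k1"],np.array(f["cam_to_world"]))
    for n,z in [("fixture",0),("gap_top",.105),("bolt_head",.075),("heatsink",.105),("tray",0),("jar",0),("tin",0),("horn_cap",0),("switch_box",0),("crimper",0)]:
        for r in tip_of(c,n): print(c,n,round(r["score"],2),np.array(r["centre"]),at_z(f,r["centre"],z))
cv2.imwrite("pics/both.png",np.hstack([F["top"]["img"],F["scene"]["img"]])[:,:,::-1][:, :])
print(get_state()["clock"])
E
```

```text
pics
top 387.8212342234029 0.030975346976311248 [[ 0.006 -0.99   0.142  0.391]
 [-1.    -0.004  0.009  0.021]
 [-0.008 -0.142 -0.99   1.114]
 [ 0.     0.     0.     1.   ]]
top fixture 0.66 [361.6 214.5] [ 0.529 -0.212  0.   ]
top gap_top 0.74 [375.  205.2] [ 0.541 -0.226  0.105]
top heatsink 0.66 [435.1 287. ] [ 0.332 -0.37   0.105]
top heatsink 0.6 [225.7 282.8] [0.339 0.161 0.105]
top heatsink 0.59 [371.5 214.3] [ 0.517 -0.216  0.105]
top heatsink 0.55 [425.5 159.2] [ 0.665 -0.362  0.105]
top tray 0.72 [224.4 188.5] [0.604 0.186 0.   ]
top jar 0.57 [243.4 145. ] [0.735 0.133 0.   ]
top tin 0.59 [288.6 145. ] [ 0.736 -0.001  0.   ]
top horn_cap 0.6 [290.7 244.9] [ 0.44  -0.008  0.   ]
top switch_box 0.96 [450.9 218.8] [ 0.518 -0.466  0.   ]
top crimper 0.61 [362.9 172. ] [ 0.654 -0.219  0.   ]
scene 443.3794805538851 -0.13638007375393404 [[-0.651  0.427 -0.628  1.395]
 [ 0.759  0.381 -0.528  0.724]
 [ 0.014 -0.82  -0.572  0.858]
 [ 0.     0.     0.     1.   ]]
scene fixture 0.59 [239.4 204.6] [ 0.542 -0.204  0.   ]
scene gap_top 0.93 [237.5 175.5] [ 0.531 -0.218  0.105]
scene bolt_head 0.6 [239.9 180.9] [ 0.516 -0.224  0.075]
scene heatsink 0.7 [169.3 201.1] [ 0.776 -0.265  0.105]
scene heatsink 0.61 [233.9 175.2] [ 0.537 -0.229  0.105]
scene heatsink 0.57 [243.6 158.5] [ 0.434 -0.287  0.105]
scene heatsink 0.2 [425.8 293.8] [0.617 0.507 0.105]
scene tray 0.58 [319.2 265.4] [0.607 0.188 0.   ]
scene tin 0.66 [243.1 262.1] [0.742 0.014 0.   ]
scene horn_cap 0.47 [300.6 209.7] [ 0.426 -0.028  0.   ]
scene switch_box 0.61 [195.2 175.6] [ 0.518 -0.47   0.   ]
scene crimper 0.92 [209.9 219.4] [ 0.667 -0.215  0.   ]
scene crimper 0.16 [237.5 175.1] [ 0.408 -0.352  0.   ]
1.1
```

View pics/top0.png

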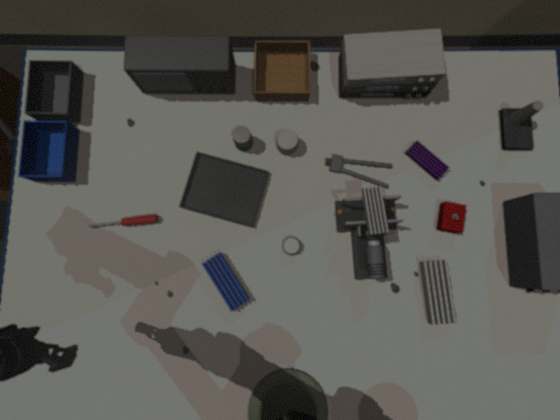

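View pics/scene0.png

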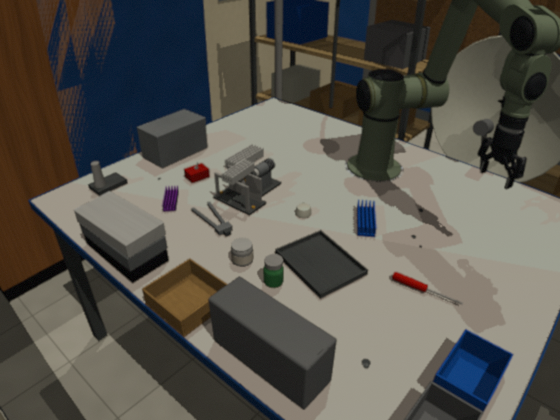

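```bash
python3 - <<'E'
import cv2,numpy as np
a=cv2.imread("pics/top0.png")[130:310,310:480];b=cv2.imread("pics/scene0.png")[120:260,140:340]
a=cv2.resize(a,None,fx=3,fy=3);b=cv2.resize(b,(290,203));cv2.imwrite("pics/crop.png",a)
E
```

```text
(no output)
```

View pics/crop.png

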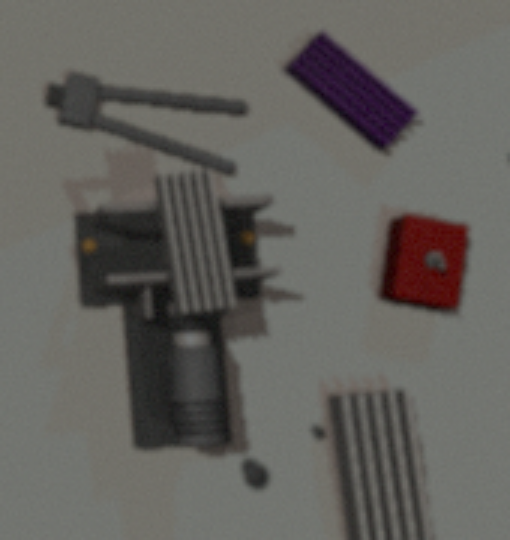

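The top view shows four heatsink-like things. There is a silver one on the fixture at (374,211), a larger silver one on the table at (437,292), a purple one at (427,160) and a blue one at (226,282). The crop confirms that the small silver one across bracket and frame is the target. The tray is at (225,189). Next I fit poses from the masks in both views.

```bash
cat >> h.py <<'E'
from scipy.optimize import minimize
from scipy.spatial.transform import Rotation as Ro
def box(x,y,yaw,dims,z0):
    c,s=np.cos(yaw),np.sin(yaw); lx,ly,lz=dims
    return np.array([[x+c*a*lx/2-s*b*ly/2,y+s*a*lx/2+c*b*ly/2,z0+k*lz] for a in(-1,1) for b in(-1,1) for k in(0,1)])
def fitbox(F,M,dims,z0,p0):
    S=8
    def cost(p):
        t=0
        for c,m in M.items():
            h=cv2.convexHull((proj(F[c],box(*p,dims,z0))*S).astype(np.int32)); x,y,w,hh=cv2.boundingRect(h)
            im=np.zeros((420,560),np.uint8); cv2.fillConvexPoly(im,np.round(h*2).astype(np.int32),255,cv2.LINE_AA,4)
            im=im/255.; t+=1-np.minimum(im,m).sum()/np.maximum(im,m).sum()
        return t
    p0=np.array(p0,float); sx=np.vstack([p0]+[p0+d for d in np.diag([.012,.012,.15])])
    r=minimize(cost,p0,method="Nelder-Mead",options=dict(initial_simplex=sx,xatol=1e-4,fatol=1e-4)); return r.x,r.fun
def near(L,p): return min(L,key=lambda r:np.hypot(*(np.array(r["centre"])-p)))
def down(yaw): return (Ro.from_euler("z",yaw)*Ro.from_euler("x",np.pi)).as_rotvec()
E
python3 - <<'E'
from h import *
np.set_printoptions(precision=3,suppress=True)
F={c:grab_frame(c) for c in("top","scene")}
for n,dims,z0,pt,ps,p0 in [("heatsink",(.12,.044,.028),.105,(374,211),(238,170),(.525,-.22,.19)),("tray",(.17,.22,.02),0,(224,188),(320,264),(.604,.187,-.22))]:
    M={}
    for c,p in(("top",pt),("scene",ps)):
        r=near(silhouettes(c,n),p); print(n,c,r["centre"],r["score"],r["mask"].sum()); M[c]=r["mask"].astype(float)
    for s in (["top"],["scene"],["top","scene"]): print(s,*fitbox(F,{k:M[k] for k in s},dims,z0,p0))
f=F["top"]
for p in [(362.3,189),(379.3,186.7),(388.3,231),(371,234)]: print(at_z(f,p,.133))
s=get_state(); print(s["clock"],s["eef_rot"],s["finger_gap"])
for yaw in (.19,.19+np.pi,.19-np.pi): print(yaw,ik([.525,-.22,.25],down(yaw)),ik([.6,.187,.1],down(yaw-.41)))
E
```

```text
heatsink top [373.3, 211.2] 0.76 936
heatsink scene [236.6, 169.3] 0.89 434
['top'] [ 0.527 -0.22   0.14 ] 0.09620474264775702
['scene'] [ 0.521 -0.222  0.184] 0.18798636520919698
['top', 'scene'] [ 0.524 -0.221  0.148] 0.2976728620233602
tray top [225.3, 188.8] 0.93 4478
tray scene [319.6, 264.8] 0.92 3503
['top'] [ 0.601  0.184 -0.265] 0.052209665793031435
['scene'] [ 0.599  0.186 -0.263] 0.04992152447242282
['top', 'scene'] [ 0.6    0.185 -0.262] 0.10420252479668735
[ 0.578 -0.188  0.133]
[ 0.584 -0.231  0.133]
[ 0.471 -0.25   0.133]
[ 0.463 -0.207  0.133]
1.4 [-0.658 -3.072  0.   ] 1.0023697098866655
0.19 [-0.526  0.362 -0.141  1.068  0.     2.425] [ 0.185  0.596 -0.169  0.806  0.    -2.737]
3.331592653589793 [-0.526  0.362 -0.141  1.068  0.    -0.716] [ 0.185  0.596 -0.169  0.806  0.     0.405]
-2.951592653589793 [-0.526  0.362 -0.141  1.068  0.    -0.716] [ 0.185  0.596 -0.169  0.806  0.     0.405]
```

```bash
python3 - <<'E'
from h import *
yw=.16+np.pi; h=np.array([.525,-.220,0]); up=lambda p,z:[p[0],p[1],z]
movep(up(h,.22),down(yw)); print(get_state()["clock"])
print(move_l(up(h,.126),.1,until_force=8)); print(get_state()["position"])
grab(40); s=get_state(); print(s["finger_gap"],s["grasp_force"],s["clock"])
move_l(up(h,.22),.12); s=get_state(); print(s["finger_gap"],s["grasp_force"],s["contact_force"],s["clock"])
t=np.array([.600,.185,0]); movep(up(t,.14),down(-.262+np.pi))
f=grab_frame("top"); save(f,"carry.png"); print(get_state()["clock"])
cv2.imwrite("pics/carry2.png",np.hstack([cv2.resize(f["img"][130:280,160:320],(400,375)),cv2.resize(f["img"][150:290,320:430],(295,375))])[:,:,::-1])
E
```

```text
4.1583
False
[ 0.52546617 -0.22025285  0.12662108]
0.5077289035435649 41.237991973757744 5.7167
0.5063244941464672 40.64663238823414 [ 0.1170301  -0.48691353 -1.27280567] 6.65
8.25
```

View pics/carry2.png

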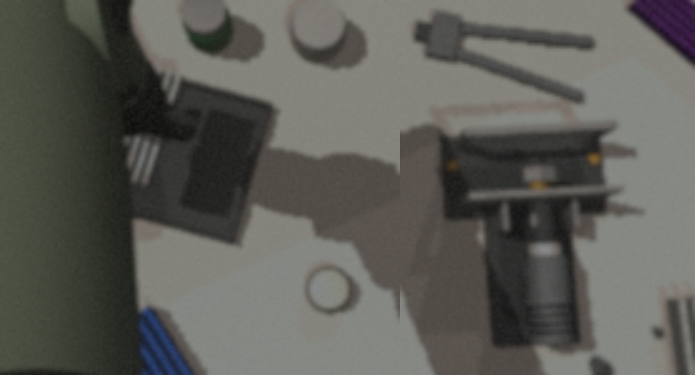

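The heatsink is held over the tray, its fins showing at left. The fixture is now clear, with the bolt head at about (540,172) in this crop. Next I place it.

```bash
python3 - <<'E'
from h import *
np.set_printoptions(precision=3,suppress=True)
t=[.600,.185]; print(move_l(t+[.045],.1),move_l(t+[.0255],.03,until_force=5)); s=get_state(); print(s["position"],s["contact_force"])
let_go(); sleep(.2); move_l(t+[.16],.15); 
movep([.45,.02,.26],down(np.pi)); s=get_state(); print(s["clock"])
F={c:grab_frame(c) for c in("top","scene")}
for c in F:
    f=F[c]; save(f,c+"2.png")
    for n,z in [("fixture",0),("gap_top",.105),("bolt_head",.075),("heatsink",.005)]:
        for r in tip_of(c,n): print(c,n,round(r["score"],2),np.array(r["centre"]),at_z(f,r["centre"],z))
f=F["top"]["img"]; a=cv2.resize(f[155:275,325:425],(500,600),interpolation=cv2.INTER_CUBIC); b=cv2.resize(f[140:240,170:280],(300,273)); c=cv2.resize(F["scene"]["img"][145:225,200:290],(300,267))
o=np.zeros((600,800,3),np.uint8); o[:,:500]=a;o[:273,500:]=b;o[300:567,500:]=c
cv2.imwrite("pics/placed.png",np.clip(o*1.8,0,255).astype(np.uint8)[:,:,::-1])
E
```

```text
False True
[0.6   0.185 0.027] [-1.241  0.262  5.098]
12.6417
top fixture 0.69 [363.7 214.8] [ 0.528 -0.218  0.   ]
top gap_top 0.96 [374.7 207.8] [ 0.534 -0.225  0.105]
top gap_top 0.59 [369.8 214. ] [ 0.517 -0.212  0.105]
top bolt_head 0.5 [372.4 214.8] [ 0.519 -0.225  0.075]
top heatsink 0.74 [225.9 282.7] [0.334 0.174 0.005]
top heatsink 0.7 [435.3 291.6] [ 0.314 -0.409  0.005]
top heatsink 0.63 [224.5 188.8] [0.602 0.185 0.005]
top heatsink 0.62 [424.8 161.1] [ 0.686 -0.398  0.005]
top heatsink 0.41 [365.4 215.7] [ 0.525 -0.222  0.005]
scene fixture 0.69 [317.2 263.8] [0.605 0.179 0.   ]
scene fixture 0.66 [238.5 203.7] [ 0.541 -0.21   0.   ]
scene fixture 0.66 [320.  263.8] [0.6   0.185 0.   ]
scene gap_top 0.93 [235.9 177.3] [ 0.542 -0.214  0.105]
scene gap_top 0.56 [239.8 181. ] [ 0.55  -0.187  0.105]
scene bolt_head 0.37 [239.6 181.1] [ 0.518 -0.224  0.075]
scene heatsink 0.9 [173.2 201.5] [ 0.687 -0.384  0.005]
scene heatsink 0.75 [319.6 261.3] [0.597 0.181 0.005]
scene heatsink 0.74 [365.7 223.7] [0.353 0.183 0.005]
scene heatsink 0.68 [272.6 281.7] [0.749 0.135 0.005]
scene heatsink 0.61 [244.  160.2] [ 0.315 -0.41   0.005]
```

View pics/placed.png

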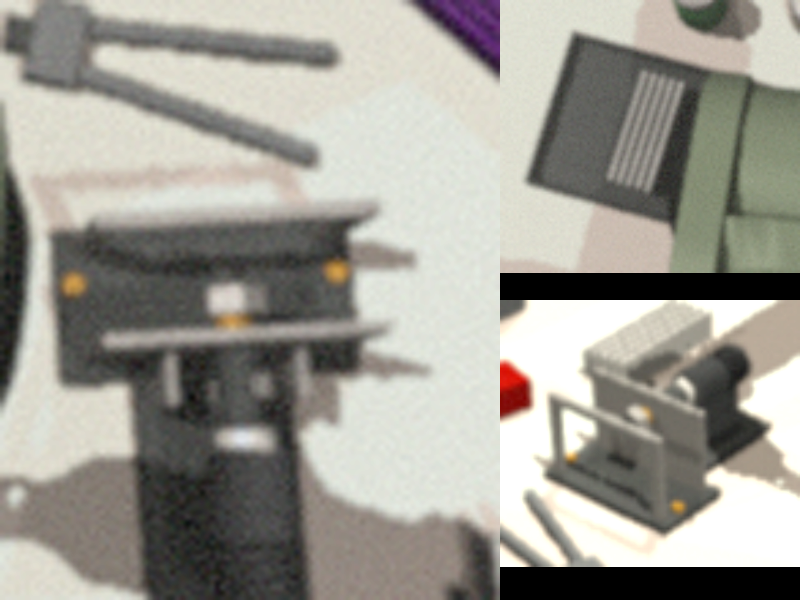

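The heatsink lies flat in the tray. At bench height, the bracket top edge runs (103,341)-(388,326) in the crop, the frame top runs (95,220)-(378,208), and the bolt head is at (237,298).

```bash
python3 - <<'E'
from h import *
np.set_printoptions(precision=4,suppress=True)
f=grab_frame("top")
P=[at_z(f,(325+a/5,155+b/5),.105)[:2] for a,b in[(103,341),(388,326),(95,220),(378,208)]]
print(np.array(P))
for i in(0,2):
    d=P[i]-P[i+1]; m=(P[i]+P[i+1])/2; print(np.linalg.norm(d),"yaw",np.arctan2(-d[0],d[1]),"mid",m)
m1,m2=(P[0]+P[1])/2,(P[2]+P[3])/2; print(np.linalg.norm(m2-m1),"yaw by mids",np.arctan2(*(m2-m1)[::-1]))
d=P[0]-P[1]+P[2]-P[3];yaw=np.arctan2(-d[0],d[1]); c,s=np.cos(yaw),np.sin(yaw);X=np.array([c,s])
o=((m1+.029*X)+(m2-.034*X))/2; print("yaw",yaw,"origin",o,"bolt",o-.009*X, "head top", at_z(f,(325+236/5,155+297/5),.091))
E
```

```text
[[ 0.4929 -0.1481]
 [ 0.5015 -0.2958]
 [ 0.5567 -0.1452]
 [ 0.5637 -0.2931]]
0.14796787117185603 yaw 0.058348552443767604 mid [ 0.4972 -0.222 ]
0.1481230574627048 yaw 0.04700159207409122 mid [ 0.5602 -0.2191]
0.06309244291739945 yaw by mids 0.04483687152621447
yaw 0.05267209865957944 origin [ 0.5262 -0.2207] bolt [ 0.5172 -0.2212] head top [ 0.518  -0.2211  0.091 ]
```

```bash
python3 - <<'E'
from h import *
np.set_printoptions(precision=3,suppress=True)
p=[.5202,-.2210]; yw=.052+np.pi
movep(p+[.22],down(yw)); print(move_l(p+[.14],.15), move_l(p+[.073],.06,until_force=6)); s=get_state(); print(s["position"],s["contact_force"],s["clock"])
grab(70)
for i in range(11):
    s=get_state(); print(s["clock"],s["finger_gap"],s["grasp_force"],s["contact_force"],s["wrist_torque"],s["position"]); sleep(.8)
f=grab_frame("top");g=grab_frame("scene"); sleep(1); 
o=np.hstack([cv2.resize(f["img"][155:275,325:425],(400,480)),cv2.resize(g["img"][130:225,190:290],(400,480))])
cv2.imwrite("pics/grip.png",np.clip(o*1.8,0,255).astype(np.uint8)[:,:,::-1])
g2=grab_frame("top"); d=np.abs(g2["img"].astype(int)-f["img"]).sum(2)[155:275,325:425]; print("motion",d.max(),(d>60).sum())
E
```

```text
False False
[ 0.521 -0.221  0.073] [ 0.051 -0.123 -0.315] 16.1417
16.7 0.36401240399028734 68.8584103435278 [-1.321 -0.608  4.787] [-0.018  0.368  0.028] [ 0.52  -0.221  0.074]
17.5 0.3598654885734886 68.8964981585741 [-0.624 -0.095  5.077] [ 0.11   0.339 -0.009] [ 0.52  -0.221  0.073]
18.3 0.36468014118534464 68.89619931578636 [-0.774 -1.782  6.011] [ 0.078  0.347 -0.011] [ 0.52  -0.221  0.073]
19.1 0.3673992674681784 68.89570891857147 [-1.163  0.122  5.396] [0.056 0.312 0.084] [ 0.52  -0.221  0.073]
19.9 0.3655260365255756 68.89595322310925 [-0.438 -0.799  5.508] [-0.005  0.294  0.084] [ 0.52  -0.221  0.073]
20.7 0.3610017275001349 68.89681577682495 [-1.059  0.064  5.153] [-0.035  0.353 -0.001] [ 0.52  -0.221  0.073]
21.5 0.36349282345998296 68.89787413179874 [-2.203  0.204  6.324] [0.056 0.368 0.004] [ 0.52  -0.221  0.074]
22.3 0.3667526686204739 68.89754556119442 [-2.223 -0.321  5.941] [0.023 0.331 0.066] [ 0.52  -0.221  0.073]
23.1 0.3606001136862001 68.8980983197689 [-2.02  -0.306  4.983] [0.045 0.334 0.039] [ 0.52  -0.221  0.073]
23.9 0.36829058442599216 68.62591937184334 [-2.183 -0.232  5.484] [0.12  0.322 0.003] [ 0.52  -0.221  0.073]
24.7 0.36495631720104915 68.62719252705574 [-1.202 -0.16   5.423] [0.097 0.391 0.009] [ 0.52  -0.221  0.073]
motion 68 1
```

View pics/grip.png

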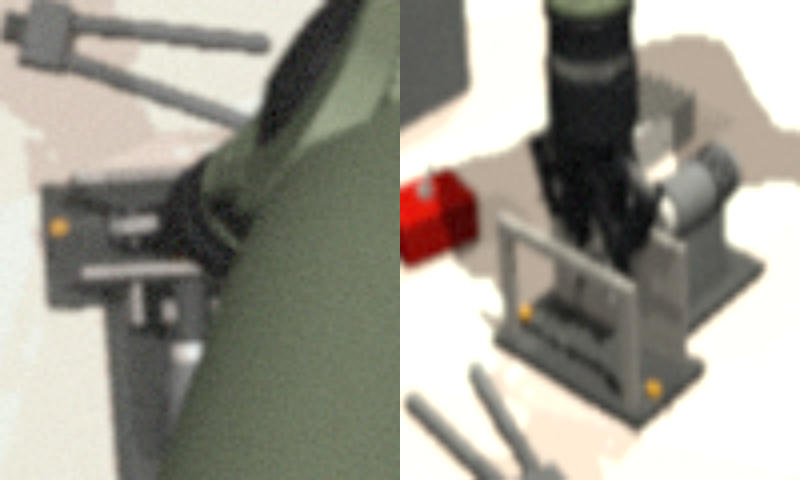

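The fingers are holding the head in the gap at about 31 mm, so they are on the flats. The grip force shifted slightly about 7 s in, as it would when the nut goes tight, and the pictures no longer change. I'll wait a little longer and then hand in.

```bash
python3 - <<'E'
from h import *
sleep(4); s=get_state(); print(s["clock"],s["finger_gap"],s["grasp_force"]); print(sign_off())
E
```

```text
30.65 0.3627333229005846 68.63171987235546
the job is handed in; nothing more can be done
None
```

I handed the job in at 30.65 s: the heatsink lies flat and fins up in the tray, and the fingers still grip the bolt head at about 69 N; I judged the nut tight from the hold time and a small shift in grip force, since the nut joint can't be read directly.

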